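Run the board carrier out to the gauge and hold it level

ROBOT

A 6-joint arm with a two-finger parallel gripper is mounted at the origin on a cart in front of the work surface, level with it; the furniture and walls round the work are solid. World frame = base frame: x ahead of the robot, y to its left, z up, the work surface at z = 0. Lengths are in m, angles in rad, forces in N, time in s.
With the tool pointing down it reaches from about 0.375 to 0.925 m from the base axis. Payload 5.7 kg.
Tool frame: the origin (TCP) lies midway between the tips of the shut fingers; the grasp point (between the pads) lies 19 mm behind it; z points along the fingers, y is the line along which they close (so a half turn about z gives the same grasp; the last joint's range is limited). The gripper opens to 88 mm and grips with 3 to 60 N. Pads are 20 mm wide; open, the fingers measure 115 mm over their backs; the gripper's body (75 mm by 178 mm) begins 61 mm behind the grasp point.
Start: joints at [1.173, 0.359, 1.51, -0, 1.272, -0.115], TCP at [0.167, 0.576, 0.223] pointing down, gripper open.
Joint ranges: [-2.97, 2.97], [-1.01, 2.36], [0.21, 2.38], [-0.96, 4.11], [0.2, 2.71], [-2.98, 2.98]. Speed limits (rad/s): [2.39, 2.39, 3.14, 3.14, 3.14, 3.14].

INTERFACE

Orientations are given as a unit quaternion [x, y, z, w].
In Python, from bench import move_ptp, servo_line, goto_joints, move_gripper, sleep, inverse_kinematics, capture, PlanningError, close_job, spot_in, silhouettes, current_clock, current_joint_pos, current_qvel, current_joint_torque, current_position, current_orientation, current_force, current_torque, current_finger_gap gives the robot as it stands. Calls block until the motion is done:
- move_ptp(position, orientation): joint-space move of the TCP to a pose.
- servo_line(position, orientation=None, rate=0.15, contact_N=None): straight line of the TCP; orientation=None keeps the orientation; rate is the mean speed in m/s. With contact_N (N) it stops when the force on the tool has changed by that much, and returns True; else False.
- goto_joints(angles): joint-space move.
- move_gripper(opening): finger opening in m; the grip force is fixed at half the most; returns when the fingers have stopped.
- sleep(seconds).
- inverse_kinematics(position, orientation): joint angles nearest the present ones, or None.
- capture(name): name is "scene" or "top" or "wrist"; returns a dict with "image" (384x512x3 uint8, blue, green, red), "range_z" (384x512 float32, m along the optical axis (not along the pixel's ray), 0 where there is no reading), "intrinsics" (3x3 intrinsics, pixels), "k1" (the pictures are not rectified: a ray, as slopes to the right and down, at radius r is drawn at 1 + k1 r^2 times it, then the intrinsics apply), "R" (3x3) and "t" (3): a world point X has camera coordinates R X + t. Camera axes: x right, y down, z forward; pixel columns grow to the right and rows downward; lengths in m; the calibration is good to about 2 mm. A picture is of the moment at which its call begins.
A pose or a line that the arm cannot do raises PlanningError and nothing moves.
- close_job(): hands the job in, once; it reports no verdict.
Trained networks look in the newest picture that a camera, given by its name, has taken for a name from the list of things; names that differ only in an ending like _2 or _b are one class to them, and where a whole thing is asked for, a point or a joint stands for the part that bears it (a point fixed in the world has none). Each returns a list of dicts, best first, with "conf" (0 to 1); they miss things now and then, are a little off and sometimes report something else, mostly with a low value. They report only what shows in the picture. A call takes as long as a camera call.
- spot_in(camera, query): "xy" ([column, row] in pixels, amid what is visible of it).
- silhouettes(camera, query): "region" (384x512 bool, what is visible of it) and "xy" ([column, row] in pixels, amid what is visible of it).
Readings, each from a call of its own:
- current_clock(): time.
- current_joint_pos(): joint angles.
- current_qvel(): joint speeds.
- current_joint_torque(): joint torques, N m.
- current_position(): TCP position.
- current_orientation(): TCP orientation.
- current_force(): force on the tool from outside, world axes, zero at the start.
- current_torque(): the same for the moment, N m.
- current_finger_gap(): finger opening in m.
Only numpy, scipy, OpenCV 4.12 (cv2) and the standard library are available. Lean on these libraries where they do the work, as an engineer would, in place of code of your own. Each camera call takes 0.05 s, during which the arm holds its last target. There are 200 camera calls.

TASK

Pull the orange stop plate up out of the slot in the grey bed and set it down on the bench, clear of the bed. Then slide the aluminium board carrier by its black grip block straight out over the slotted end of the bed, resting on the bed all the way, until its front edge is level with the red pointer of the gauge; it would tip over the edge by itself there, so finish while still holding it flat on the bed. Leave the jar, the tape roll and the battery where they are.

Things in the scene. Friction and masses are not known exactly. Their poses are not given: they have to be found in the camera images.
- bed: Grey fixed bed, 240 mm long (x), flat top 40 mm above the bench; origin at the centre of its underside, on the bench, z up. The carrier slides out along -x. From x = -120 to -80 mm a block 76 mm wide (y) with a slot across it, behind it a spine 50 mm wide on a foot plate 90 mm wide, 6 mm thick. Slot: centre x = -101.5 mm, 13 mm in x, 46 mm in y, 22 mm deep.
- bed_edge (a point): Middle of the bed's top front edge, over which the carrier slides out: 120 mm along -x from the bed's origin, 40 mm above the bench. Axes as the bed's.
- stop_mid (a point): Centre of the loose orange stop plate, 10 mm thick (x), 44 mm wide (y), 80 mm tall (z), 50 g. It stands in the bed's slot, its lower 22 mm inside, 58 mm above the bed's top, and blocks the carrier. It lifts straight up; its top is 40 mm above this point. Set upright on the bench it can stand by itself (this point 40 mm above the bench).
- carrier: Loose aluminium plate, 200 mm long (x), 60 mm wide (y), 6 mm thick, about 0.35 kg, lying on the bed without side guides; origin at the centre of its underside, front end at x = -100 mm. A green circuit board fixed on its front half rises to 10 mm above the underside. Its centre of mass is about mid-length: it tips over the bed's edge when more than half hangs out unheld.
- carrier_front (a point): Middle of the carrier's front end face, half-way up the plate: 100 mm along -x from the carrier's origin, 3 mm above its underside. At the start it is 10 to 22 mm behind the stop plate's middle plane.
- carrier_grip (a point): Centre of the black grip block fixed on the carrier's tail, 16 mm long (x) x 30 mm wide (y) x 34 mm tall (z), from the plate's top (6 mm over the carrier's underside) upward. It lies 188 mm behind carrier_front along the carrier's x and 23 mm above the carrier's underside (63 mm above the bench).
- gauge_tip (a point): Point of the red pointer of the gauge, a fixed post 52 mm high beside the carrier's path on the bed's -y side; 47 mm above the bench, 44 mm from the path's middle line. Axes as the bed's: the carrier's front edge must come to the same x as this point (122 to 150 mm out from the bed's edge).
- pot: Small amber jar with a white lid, 44 mm across, 40 mm high, loose, beside the bed (-y side). Leave it. Origin: centre of its underside.
- tape: Orange tape roll lying flat, 67 mm across, 18 mm high, loose, on the bed's -y side. Leave it. Origin: centre of its underside.
- battery: Flat dark battery cell, 94 x 42 x 9 mm, loose, on the bed's +y side near its front end. Leave it. Origin: centre of its underside.

How it is judged:
On the way, in this order (a step that is already met when the one before it is completed fails the run):
1. the stop plate is out of the slot, set down on the bench and let go, clear of bed and carrier (height (world z) of stop_mid below 0.044 m and contact force between stop and the fingers below 0.05 N and contact force between stop and bed below 0.05 N and contact force between stop and carrier below 0.05 N and linear speed of stop below 0.02 m/s), for 0.2 s.
2. the carrier's front edge is level with the red pointer, the carrier straight and flat on the bed, held by the fingers (x of carrier_front in the frame of gauge_tip between -0.006 and 0.006 m and y of carrier_front in the frame of bed_edge between -0.01 and 0.01 m and angle between the x axis of carrier and the x axis of bed, either way round below 0.1 rad and angle between carrier's own z axis and vertical below 0.07 rad and contact force between the fingers and carrier above 0.5 N and z of carrier in the frame of bed_edge between -0.006 and 0.006 m and linear speed of carrier below 0.01 m/s), for 0.2 s.
At the end, for the whole second after the job is handed in: Holding: front edge within 6 mm of the pointer along the slide, 10 mm sideways, 0.10 rad of straight, tilt under 0.07 rad, at rest, within 6 mm of the bed's top, fingers on it (over 0.5 N); stop plate on the bench (centre under 44 mm), touching no fingers, bed or carrier; other things within 20 mm (all of step 1 and all of step 2 and distance of each of pot, tape, battery from where it was at the start of the episode below 0.02 m); the arm keeps its last pose, push and grip.
It fails at once if the carrier is lifted off the bed or drops from it (its origin more than 15 mm above or 15 mm below the bed's top) (z of carrier in the frame of bed_edge above 0.015 m or z of carrier in the frame of bed_edge below -0.015 m).
It fails at once if the carrier tips by more than 0.17 rad (angle between carrier's own z axis and vertical above 0.17 rad).
It fails at once if the jar, the tape roll or the battery is moved by more than 20 mm (distance of any of pot, tape, battery from where it was at the start of the episode above 0.02 m).
It also fails if it takes over 53 s, if anything falls off the work surface, if the arm or the gripper's body presses on something with over 40 N, if the wrist force passes 120 N, or if a joint passes its speed limit or range.

## Working session

There is one attempt and no reset: what is moved stays moved. The work goes in short steps, each a Python script; the robot and the scene stay as the last script left them, time stands still between calls to the robot, and variables do not carry over. Pictures are saved under pics/ and viewed, on a budget of 10 in all, crops included, one or two more only if the job needs it, and the job is handed in when it is done.

```bash
mkdir -p pics; ls; cat > h.py <<'E'
import numpy as np, cv2
from bench import *
def cloud(c):
    K=np.array(c["intrinsics"]);h,w=c["range_z"].shape
    u,v=np.meshgrid(np.arange(w),np.arange(h))
    x=(u-K[0,2])/K[0,0];y=(v-K[1,2])/K[1,1];a,b=x.copy(),y.copy()
    for _ in range(10):
        s=1+c["k1"]*(a*a+b*b);a,b=x/s,y/s
    z=c["range_z"];P=np.stack([a*z,b*z,z],-1)
    W=(P-np.array(c["t"]))@np.array(c["R"])
    W[z<=0]=np.nan
    return W
def proj(c,X):
    p=np.array(c["R"])@np.array(X)+np.array(c["t"]);a=p[:2]/p[2];s=1+c["k1"]*(a@a);K=np.array(c["intrinsics"])
    return a*s*[K[0,0],K[1,1]]+[K[0,2],K[1,2]]
E
python3 - <<'E'
from h import *
ims=[]
for n in ["top","scene"]:
    c=capture(n);W=cloud(c);ims.append(c["image"].copy());cv2.imwrite(f"pics/{n}.png",c["image"])
    np.savez(f"{n}.npz",W=W,im=c["image"])
    print(n,"cam at",-np.array(c["R"]).T@c["t"])
    for q in ["bed","stop_mid","carrier","carrier_grip","gauge_tip","pot","tape","battery"]:
        for d in silhouettes(n,q)[:2]:
            p=W[d["region"]];p=p[~np.isnan(p[:,0])]
            if len(p)==0: print(q,"nodepth");continue
            zt=np.percentile(p[:,2],95);t=p[p[:,2]>zt-.006]
            r=cv2.minAreaRect((t[:,:2]*1000).astype(np.float32))
            print(q,round(d["conf"],2),np.round(d["xy"]),len(p),"med",np.round(np.median(p,0),3),"ztop",round(zt,3),"toprect mm",np.round(r[0],1),np.round(r[1],1),round(r[2],1))
        if q in("gauge_tip","carrier_grip","stop_mid"):
            print("  spot",[(np.round(d["xy"],1),round(d["conf"],2),np.round(W[int(d["xy"][1]),int(d["xy"][0])],3)) for d in spot_in(n,q)[:2]])
print(current_clock())
E
```

```text
pics
top cam at [0.46542872 0.09703808 1.07474779]
bed 0.55 [234. 196.] 898 med [0.572 0.161 0.012] ztop 0.043 toprect mm [585.5 124.8] [ 75.9 239.3] 6.7
stop_mid 0.7 [288. 170.] 138 med [0.594 0.026 0.096] ztop 0.099 toprect mm [596.   23.7] [40.3  9.8] 5.8
stop_mid 0.43 [244. 181.] 2268 med [0.585 0.135 0.046] ztop 0.054 toprect mm [585.  137.2] [ 58.6 196.1] 7.9
  spot [(array([291.5, 173.2]), 0.71, array([0.596, 0.025, 0.098]))]
carrier 0.72 [238. 182.] 2280 med [0.585 0.136 0.046] ztop 0.054 toprect mm [584.8 137.1] [ 58.6 196. ] 7.8
carrier_grip 0.79 [244. 181.] 2339 med [0.584 0.136 0.046] ztop 0.053 toprect mm [585.  137.2] [ 58.6 196.1] 7.9
  spot [(array([243.8, 182.7]), 0.96, array([0.585, 0.132, 0.047]))]
gauge_tip 0.67 [347. 140.] 182 med [ 0.674 -0.12   0.006] ztop 0.052 toprect mm [ 671.6 -123.4] [26.  11.4] 2.1
  spot [(array([345.3, 145.7]), 0.74, array([ 0.673, -0.114,  0.004])), (array([244.9, 182.5]), 0.23, array([0.585, 0.13 , 0.044]))]
pot 0.73 [348. 142.] 190 med [ 0.674 -0.12   0.006] ztop 0.052 toprect mm [ 671.6 -123.4] [26.  11.4] 2.1
pot 0.72 [232. 198.] 7
[... 1080 characters left out ...]
tip 0.51 [346. 266.] 215 med [ 0.673 -0.128  0.007] ztop 0.052 toprect mm [ 670.2 -127.7] [25.1 10.2] 14.9
  spot [(array([344.2, 266.6]), 0.5, array([ 0.675, -0.119,  0.007]))]
pot 0.78 [294. 183.] 290 med [0.692 0.147 0.038] ztop 0.042 toprect mm [695.9 156.5] [40.5 41.4] 6.0
tape 0.95 [320. 210.] 437 med [0.717 0.036 0.017] ztop 0.019 toprect mm [719.   37.6] [68.  64.3] 20.3
tape 0.57 [269. 229.] 822 med [0.563 0.025 0.019] ztop 0.041 toprect mm [595.3  21.6] [75.9 36.6] 4.6
battery 0.84 [259. 266.] 558 med [ 0.508 -0.029  0.008] ztop 0.01 toprect mm [508.3 -23.1] [41.7 87.6] 6.7
battery 0.67 [292. 181.] 289 med [0.691 0.147 0.038] ztop 0.042 toprect mm [696.7 156.2] [40.7 40.8] 29.4
1.2
```

View pics/top.png

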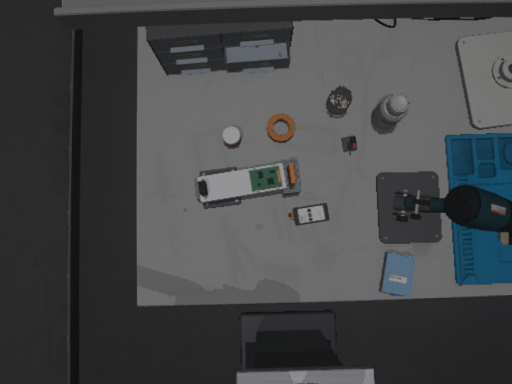

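View pics/scene.png

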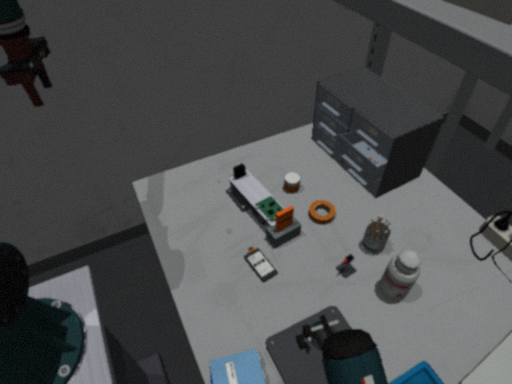

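The top view shows the carrier with its grip at about (203,187), the stop at (292,173), the gauge with its red pointer at (350,143), the battery at (310,213), the tape at (281,127) and the jar at (232,134). The scene view agrees. The slide direction is about world -y, turned roughly 6.5° towards +x. The gauge needs a closer look from the wrist camera.

```bash
cat >> h.py <<'E'
from scipy.spatial.transform import Rotation as Rt
def quat(yaw,flip=False):
    # tool z down, tool y along the direction at angle yaw (bed x axis)
    y=np.array([np.cos(yaw),np.sin(yaw),0])*(-1 if flip else 1);z=np.array([0,0,-1.]);x=np.cross(y,z)
    return Rt.from_matrix(np.stack([x,y,z],1)).as_quat()
E
python3 - <<'E'
from h import *
print(Rt.from_quat(current_orientation()).as_matrix().round(2))
yaw=np.deg2rad(96.5)
for f in (0,1):
    for p in ([.596,.023,.3],[.46,.1,.1],[.572,.22,.06],[.62,-.06,.3]):
        q=inverse_kinematics(p,quat(yaw,f)); print(f,p,None if q is None else np.round(q,2))
E
```

```text
[[-0.96  0.28 -0.  ]
 [ 0.28  0.96 -0.  ]
 [ 0.   -0.   -1.  ]]
0 [0.596, 0.023, 0.3] [-0.08  0.3   1.41 -0.    1.44 -1.76]
0 [0.46, 0.1, 0.1] [ 0.07  0.34  1.92 -0.    0.88 -1.62]
0 [0.572, 0.22, 0.06] [ 0.25  0.56  1.64 -0.    0.95 -1.43]
0 [0.62, -0.06, 0.3] [-0.21  0.34  1.35 -0.    1.45 -1.89]
1 [0.596, 0.023, 0.3] [-0.08  0.3   1.41 -0.    1.44  1.38]
1 [0.46, 0.1, 0.1] [ 0.07  0.34  1.92 -0.    0.88  1.52]
1 [0.572, 0.22, 0.06] [ 0.25  0.56  1.64 -0.    0.95  1.71]
1 [0.62, -0.06, 0.3] [-0.21  0.34  1.35 -0.    1.45  1.25]
```

```bash
python3 - <<'E'
from h import *
yaw=np.deg2rad(96.5)
move_ptp([.61,-.03,.30],quat(yaw))
c=capture("wrist");W=cloud(c);im=c["image"]
cv2.imwrite("pics/w1.png",im);np.savez("w1.npz",W=W,im=im)
print("cam",(-np.array(c["R"]).T@c["t"]).round(3),current_clock())
for q in ["bed","stop_mid","carrier","gauge_tip"]:
    for d in silhouettes("wrist",q)[:1]:
        p=W[d["region"]];p=p[~np.isnan(p[:,0])];zt=np.percentile(p[:,2],97);t=p[p[:,2]>zt-.006]
        r=cv2.minAreaRect((t[:,:2]*1000).astype(np.float32))
        print(q,round(d["conf"],2),np.round(d["xy"]),len(p),"ztop",round(zt,3),np.round(r[0],1),np.round(r[1],1),round(r[2],1))
    print("  spot",[(np.round(d["xy"],1),round(d["conf"],2),np.round(W[int(d["xy"][1]),int(d["xy"][0])],3)) for d in spot_in("wrist",q)[:2]])
hsv=cv2.cvtColor(im,cv2.COLOR_BGR2HSV);m=((hsv[...,0]<5)|(hsv[...,0]>174))&(hsv[...,1]>150)&(hsv[...,2]>60)
v,u=np.nonzero(m);print("red",len(u),[(a.min(),a.max()) for a in (u,v)] if len(u) else '')
E
```

```text
cam [ 0.528 -0.038  0.462] 3.9167
bed 0.96 [301. 143.] 1422 ztop 0.041 [585.3 122.7] [ 76.3 239.4] 6.4
  spot [(array([356.8, 145. ]), 0.57, array([0.558, 0.125, 0.045]))]
stop_mid 0.73 [292. 164.] 371 ztop 0.099 [596.3  22.3] [43.   9.9] 6.9
  spot [(array([290.6, 164.3]), 0.64, array([0.591, 0.019, 0.097]))]
carrier 0.58 [361. 162.] 4873 ztop 0.079 [578.2 126.7] [ 30.4 204.7] 3.8
  spot [(array([361. , 162.7]), 0.95, array([0.583, 0.138, 0.047])), (array([291.3, 165.5]), 0.7, array([0.592, 0.02 , 0.098]))]
gauge_tip 0.84 [195. 192.] 367 ztop 0.052 [ 669.8 -124.8] [25.9 11.3] 3.1
  spot [(array([192.9, 193.3]), 0.8, array([ 0.664, -0.124,  0.049]))]
red 32 [(np.int64(190), np.int64(194)), (np.int64(189), np.int64(196))]
```

View pics/w1.png

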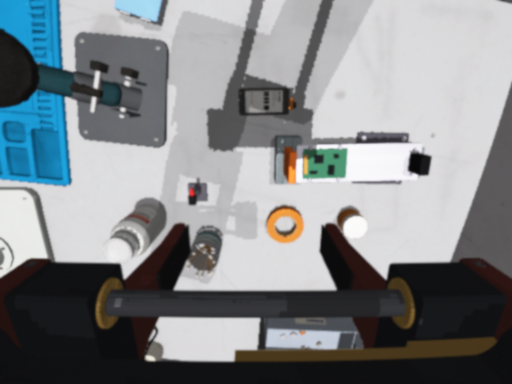

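```bash
python3 - <<'E'
from h import *
q=quat(np.deg2rad(96.5))
x,y=.5962,.0227
move_gripper(.05)
move_ptp([x,y,.15],q)
print(servo_line([x,y,.064],rate=.1,contact_N=6),current_position())
move_gripper(0); print("gap",current_finger_gap(),current_force())
servo_line([x,y,.20],rate=.08); print("gap",current_finger_gap(),current_force())
servo_line([.45,.10,.20],rate=.15)
servo_line([.45,.10,.06],rate=.1)
print(servo_line([.45,.10,.040],rate=.02,contact_N=2),current_position(),current_force(),current_finger_gap(),current_clock())
c=capture("scene");cv2.imwrite("pics/s2.png",cv2.resize(c["image"][130:300,150:380],None,fx=3,fy=3))
E
```

```text
False [0.59679314 0.02262519 0.06461957]
gap 0.009573325070463498 [0.03602058 0.13538906 1.113843  ]
gap 0.010171188863344826 [ 0.70865934 -1.08011844  0.40271804]
True [0.44989929 0.0999873  0.04586441] [-0.67300691  0.72541866  3.593997  ] 0.009768548780713518 12.8083
```

View pics/s2.png

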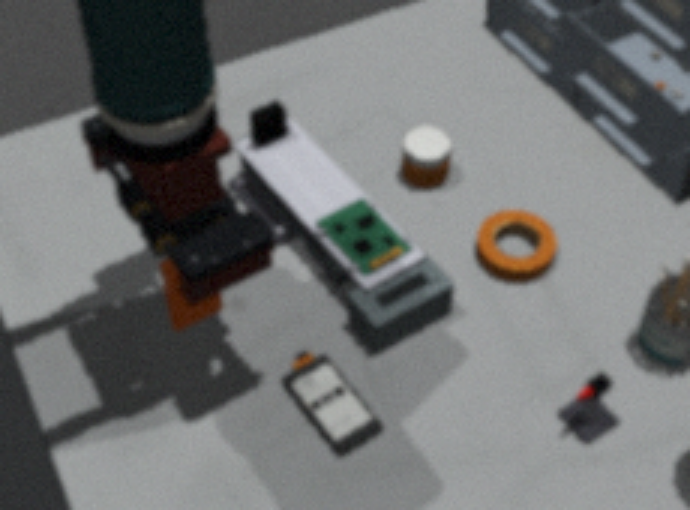

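The stop plate is out of the slot and standing on the bench at the expected height, with the slot visibly empty. Next I'll release it, check it, and look closely at the gauge.

```bash
python3 - <<'E'
from h import *
q=quat(np.deg2rad(96.5))
move_gripper(.04); sleep(.2)
servo_line([.45,.10,.16],rate=.12)
move_ptp([.65,-.09,.20],q)
c=capture("wrist");W=cloud(c);im=c["image"]
np.savez("w3.npz",W=W,im=im,**{k:np.array(c[k]) for k in("intrinsics","k1","R","t")})
d=silhouettes("wrist","gauge_tip")[0];u,v=map(int,d["xy"]);print(d["xy"],d["conf"])
u0,v0=max(u-40,0),max(v-30,0);print("crop",u0,v0)
cv2.imwrite("pics/w3.png",np.hstack([cv2.resize(im[v0:v0+60,u0:u0+80],(400,300),interpolation=cv2.INTER_NEAREST),cv2.resize(im,(400,300))]))
for r in range(v-14,v+15,2): print(r,[int(x*1000) if x==x else -1 for x in W[r,u-16:u+17:2,2]])
c=capture("top");W=cloud(c)
for n in ["stop_mid","battery","carrier"]:
  for d in silhouettes("top",n)[:1]:
    p=W[d["region"]];p=p[~np.isnan(p[:,0])];zt=np.percentile(p[:,2],95);t=p[p[:,2]>zt-.006]
    r=cv2.minAreaRect((t[:,:2]*1000).astype(np.float32));print(n,d["conf"],zt,r)
print(current_clock())
E
```

```text
[222.5, 191.9] 0.96
crop 182 161
177 [0, 0, 0, -1, 0, 0, 0, -1, -1, 0, 0, 0, 0, 0, 0, 0, -1]
179 [0, 0, 0, 0, 0, 0, -1, 0, 0, 0, 0, 0, 0, 0, 0, 0, 0]
181 [0, 0, 0, 0, 6, 4, 5, 6, 4, 5, 7, 7, 3, 5, 5, 5, 3]
183 [0, 0, 0, 0, 6, 6, 5, 4, 6, 6, 4, 4, 5, 5, 6, 6, 3]
185 [0, 0, 0, 0, 5, 7, 4, 5, 5, 6, 6, 6, 6, 5, 5, 6, 4]
187 [-1, 0, -1, 0, 5, 5, 5, 6, 49, 6, 6, 5, 3, 5, 5, 4, 4]
189 [-1, 0, 1, 0, 3, 5, 7, 4, 50, 5, 7, 6, 6, 7, 4, 6, 3]
191 [0, 0, 0, 0, 5, 6, 6, 49, 49, 51, 15, 11, 5, 5, 5, 4, 4]
193 [0, 0, 0, -1, 3, 6, 5, 49, 49, 48, 24, 19, 6, 5, 5, 6, 5]
195 [0, 0, 0, 0, 0, 6, 5, 49, 49, 49, 46, 23, 6, 4, 5, 5, 4]
197 [0, 0, 0, 0, -1, 6, 52, 51, 52, 51, 51, 27, 5, 7, 6, 6, 4]
199 [0, 0, 0, 0, -2, 5, 52, 50, 52, 52, 51, 7, 6, 5, 6, 6, 5]
201 [0, 0, 0, 2, -1, 5, 51, 51, 51, 51, 51, 4, 5, 6, 6, 6, 4]
203 [0, 0, -1, 0, 0, 5, 51, 52, 52, 53, 52, 6, 5, 4, 5, 4, 0]
205 [-1, -1, 0, 0, 0, 0, 53, 52, 51, 50, 51, 0, -1, 0, 0, 0, 0]
stop_mid 0.57 0.08256459429663876 ((451.8049011230469, 102.31270599365234), (37.55816650390625, 9.566084861755371), 6.560698509216309)
battery 0.71 0.010955151901787172 ((509.3056945800781, -18.025676727294922), (41.803184509277344, 92.72833251953125), 7.752796649932861)
carrier 0.94 0.052975382967396074 ((585.2848510742188, 136.21743774414062), (58.97124099731445, 196.5900421142578), 7.584978103637695)
16.1917
```

View pics/w3.png

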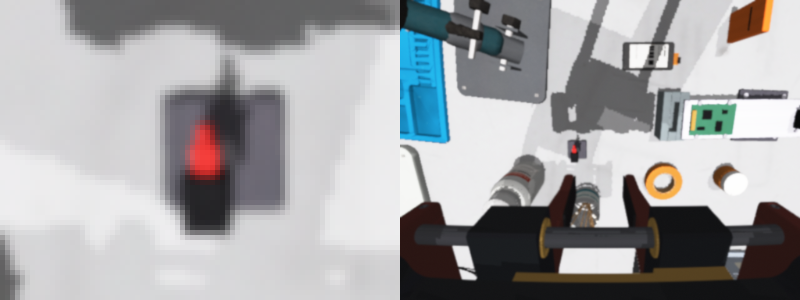

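```bash
cat >> h.py <<'E'
def ray_z(c,u,v,z):
    from scipy.optimize import fsolve
    return fsolve(lambda p: proj(c,[p[0],p[1],z])-np.array([u,v]),[.6,0.])
E
python3 - <<'E'
from h import *
c=dict(np.load("w3.npz"));W=c["W"]
tip=ray_z(c,222.8,185.8,.048);print("tip",tip)
m=(W[...,2]>.045)&(W[...,2]<.057)&(abs(W[...,0]-.67)<.03)&(abs(W[...,1]+.125)<.03)
p=W[m];r=cv2.minAreaRect((p[:,:2]*1000).astype(np.float32));print("gauge top rect",r)
# bed block top
m=(abs(W[...,2]-.04)<.003)&(W[...,1]<.045)&(W[...,1]>-.02)&(abs(W[...,0]-.597)<.06)
r=cv2.minAreaRect((W[m][:,:2]*1000).astype(np.float32));print("block",r,cv2.boxPoints(r))
m=(W[...,2]>.0435)&(W[...,2]<.0475)&(W[...,1]>.0)&(W[...,1]<.26)&(abs(W[...,0]-.585)<.05)
r=cv2.minAreaRect((W[m][:,:2]*1000).astype(np.float32));print("plate",r,cv2.boxPoints(r))
for yaw in (96.,96.5,97.):
    a=np.deg2rad(yaw);bx=np.array([np.cos(a),np.sin(a)]);by=np.array([-bx[1],bx[0]])
    for o in ([.5854,.1235],):
        o=np.array(o);e=o-.12*bx
        print(yaw,"edge",e,"tip in edge frame",(tip-e)@bx,(tip-e)@by)
E
```

```text
tip [ 0.6562205  -0.12584146]
gauge top rect ((670.14501953125, -124.93318939208984), (27.860580444335938, 11.20777416229248), 5.5995564460754395)
block ((595.6199340820312, 25.873531341552734), (76.38629913330078, 44.4075813293457), 6.710029602050781) [[555.094       43.46257   ]
 [560.28284     -0.64083195]
 [636.1459       8.2844925 ]
 [630.95703     52.387894  ]]
plate ((584.872314453125, 133.70648193359375), (60.764923095703125, 199.03231811523438), 7.63531494140625) [[541.53674  228.30347 ]
 [567.9817    31.03582 ]
 [628.2079    39.109497]
 [601.76294  236.37714 ]]
96.0 edge [0.59794342 0.00415737] tip in edge frame -0.13537830146292326 -0.04436925303053143
96.5 edge [0.59898439 0.00427138] tip in edge frame -0.1357557673013337 -0.04213899577210043
97.0 edge [0.60002432 0.00439446] tip in edge frame -0.1361137563478654 -0.03990552946599363
```

```bash
python3 - <<'E'
from h import *
yc=np.deg2rad(97.5);q=quat(yc)
move_ptp([.62,.21,.19],q)
c=capture("wrist");W=cloud(c)
m=(abs(W[...,2]-.08)<.004)&(np.hypot(W[...,0]-.573,W[...,1]-.222)<.04)
r=cv2.minAreaRect((W[m][:,:2]*1000).astype(np.float32));print("grip wrist",m.sum(),r)
m=(W[...,2]>.043)&(W[...,2]<.049)&(W[...,1]>.0)&(W[...,1]<.26)&(abs(W[...,0]-.585)<.05)
r2=cv2.minAreaRect((W[m][:,:2]*1000).astype(np.float32));print("plate",r2)
g=np.array(r[0])/1000
if np.linalg.norm(g-[.573,.2225])>.008: raise SystemExit("mismatch")
g=(g+[.573,.2225])/2
move_ptp([*g,.13],q)
print(servo_line([*g,.051],rate=.08,contact_N=5),current_position(),current_force())
move_gripper(0);print(current_finger_gap(),current_position(),current_force(),current_clock())
c=capture("wrist");cv2.imwrite("pics/w4.png",c["image"])
E
```

```text
grip wrist 470 ((572.0838012695312, 221.8751220703125), (29.63823890686035, 15.57436466217041), 8.361616134643555)
plate ((584.4304809570312, 134.55545043945312), (60.98849868774414, 200.5175323486328), 7.941817760467529)
False [0.57304054 0.22234551 0.05150872] [-0.02224619  0.25429108  1.07281359]
0.015674249054893407 [0.57282628 0.22209414 0.05130881] [ 0.66911585 -0.67263198  1.66725172] 19.45
```

View pics/w4.png

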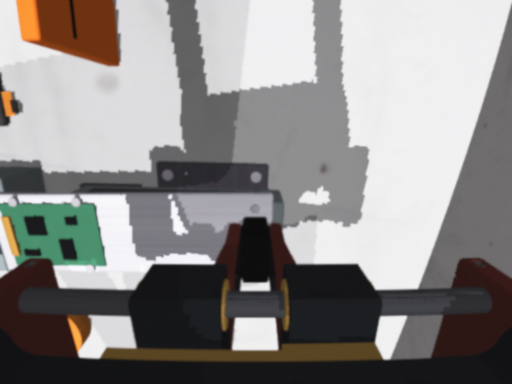

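The grip block sits squarely between the fingers, with a gap of 15.7 mm. Now I'll slide the carrier out to just short of the target and measure.

```bash
python3 - <<'E'
from h import *
a=np.deg2rad(96.5);bx=np.array([np.cos(a),np.sin(a)]);e=np.array([.5854,.1235])-.12*bx
p0=current_position();z=p0[2]-.0005
for s,yw in((.13,96.9),(.0543,96.5)):
    g=e+s*bx
    servo_line([*g,z],quat(np.deg2rad(yw)),rate=.05)
    print(current_position(),current_force(),current_finger_gap(),current_clock())
c=capture("top");W=cloud(c);d=silhouettes("top","carrier")[0];p=W[d["region"]];p=p[p[:,2]>.03]
print("top carrier",cv2.minAreaRect((p[:,:2]*1000).astype(np.float32)))
c2=capture("scene");W2=cloud(c2);d=silhouettes("scene","carrier")[0];p=W2[d["region"]];p=p[p[:,2]>.03]
print("scene carrier",cv2.minAreaRect((p[:,:2]*1000).astype(np.float32)))
np.savez("f.npz",top=W,scene=W2)
# green board / plate front: extreme along -bx for points near plate height in the strip
for W in(W,W2):
    f=W.reshape(-1,3);f=f[~np.isnan(f[:,0])];by=np.array([-bx[1],bx[0]]);s=(f[:,:2]-e)@bx;t=(f[:,:2]-e)@by
    for lo,hi in((-.025,-.008),(-.008,.008),(.008,.025)):
        m=(t>lo)&(t<hi)&(f[:,2]>.040)&(f[:,2]<.055)&(s>-.2)&(s<.02)
        print(lo,"front s",np.sort(s[m])[:3],"z",f[m][np.argsort(s[m])[:12],2].mean())
    m=(f[:,2]>.045)&(f[:,2]<.056)&(t<-.04)&(t>-.09)&(s<-.11)&(s>-.16);print("gauge",s[m].min(),s[m].max(),t[m].min(),t[m].max())
    m=(t>-.025)&(t<.025)&(f[:,2]>.040)&(f[:,2]<.06)&(s>-.13)&(s<-.06);A=np.c_[s[m],np.ones(m.sum())];print("board slope",np.linalg.lstsq(A,f[m,2],rcond=None)[0])
ti=proj(c,[.65622,-.1258,.047]).astype(int);a0=c["image"][ti[1]-40:ti[1]+60,ti[0]-100:ti[0]+33]
ti=proj(c2,[.65622,-.1258,.047]).astype(int);a1=c2["image"][ti[1]-50:ti[1]+50,ti[0]-80:ti[0]+53]
cv2.imwrite("pics/f1.png",np.hstack([cv2.resize(k,(399,300),interpolation=cv2.INTER_CUBIC) for k in(a0,a1)]))
E
```

```text
[0.58465879 0.13355554 0.05129562] [-0.42626357  4.16488244  6.7251938 ] 0.01594042488659815 21.4417
[0.59305577 0.05837355 0.05134141] [-0.76143372  4.61552651  6.60520863] 0.015879069622410133 23.1083
top carrier ((593.33349609375, -29.892555236816406), (62.258522033691406, 204.70677185058594), 14.449196815490723)
scene carrier ((601.5215454101562, -22.86406707763672), (62.202266693115234, 213.17784118652344), 7.763975143432617)
-0.025 front s [-0.13185143 -0.13129184 -0.13119749] z 0.04466077233403909
-0.008 front s [-0.13175323 -0.13127098 -0.13029385] z 0.04515591350572017
0.008 front s [-0.13162544 -0.13156339 -0.13047251] z 0.04435282621796757
gauge -0.14229226439248455 -0.12930376281762485 -0.0713762846933078 -0.04439970175244845
board slope [0.0324998  0.05035162]
-0.025 front s [-0.1334908  -0.13343997 -0.13339285] z 0.04428128579002632
-0.008 front s [-0.13371223 -0.13365925 -0.13363356] z 0.043809274107724984
0.008 front s [-0.1334567  -0.13322911 -0.13310306] z 0.044296808089454055
gauge -0.1435816753052202 -0.13247825387014273 -0.06997824741994885 -0.04304885668537965
board slope [0.02191775 0.04944277]
```

View pics/f1.png

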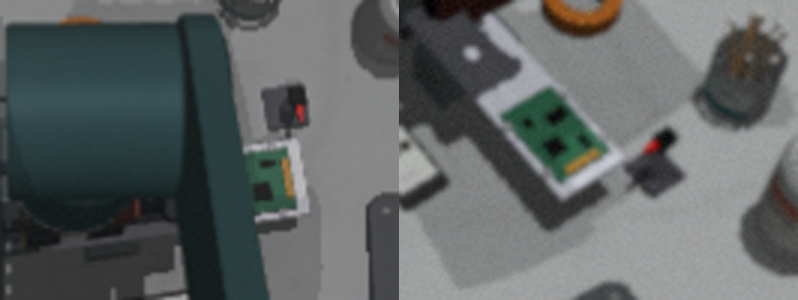

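```bash
python3 - <<'E'
from h import *
a=np.deg2rad(96.5);bx=np.array([np.cos(a),np.sin(a)]);by=np.array([-bx[1],bx[0]]);e=np.array([.5854,.1235])-.12*bx
p=current_position();s0=(p[:2]-e)@bx
servo_line([*(e+(s0-.0028)*bx),p[2]-.0004],quat(a),rate=.03);sleep(.5)
print(current_position(),current_force(),abs(current_qvel()).max(),current_finger_gap(),current_clock())
def slope(W,lo,hi):
    f=W.reshape(-1,3);f=f[~np.isnan(f[:,0])];s=(f[:,:2]-e)@bx;t=(f[:,:2]-e)@by
    m=(abs(t)<.025)&(f[:,2]>.040)&(f[:,2]<.06)&(s>lo)&(s<hi);return np.linalg.lstsq(np.c_[s[m],np.ones(m.sum())],f[m,2],rcond=None)[0]
for n in("top","scene"):
    c=capture(n);W=cloud(c);f=W.reshape(-1,3);f=f[~np.isnan(f[:,0])];s=(f[:,:2]-e)@bx;t=(f[:,:2]-e)@by
    m=(abs(t)<.025)&(f[:,2]>.04)&(f[:,2]<.055)&(s>-.2)&(s<.02);k=np.sort(s[m])[:5]
    g=(f[:,2]>.045)&(f[:,2]<.056)&(t<-.04)&(t>-.09)&(s<-.11)&(s>-.16)
    mm=(f[:,2]>.04)&(f[:,2]<.056)&(abs(t)<.036)&(s<-.09)&(s>-.128)
    print(n,"front",k,"gauge",s[g].min(),s[g].max(),"lateral",t[mm].min(),t[mm].max(),"slope now",slope(W,-.13,-.07),"slope start",slope(np.load(n+".npz")["W"],.04,.10))
    d=silhouettes(n,"stop_mid");
    for d in d[:1]: q=W[d["region"]];print("stop",d["conf"],np.nanmedian(q,0),np.nanpercentile(q[:,2],95))
c=capture("wrist");cv2.imwrite("pics/w5.png",c["image"])
E
```

```text
[0.59328002 0.05557274 0.05131892] [-1.00064141  3.66220327  6.78250326] 0.002270018171073077 0.015881962448407134 24.0583
top front [-0.13442369 -0.13436227 -0.13413401 -0.13401891 -0.13393237] gauge -0.14176139531891138 -0.12956490889713618 lateral -0.0313564503315344 0.028829341440298504 slope now [0.03604989 0.05115772] slope start [0.00503616 0.04692618]
stop 0.69 [0.57096609 0.19030852 0.03757157] 0.042015668422021826
scene front [-0.13675029 -0.13651546 -0.13649463 -0.13647115 -0.13636093] gauge -0.14398141127509534 -0.13197143487550242 lateral -0.0306007574024991 0.030357037035389514 slope now [0.01464647 0.04892831] slope start [0.00430351 0.04771984]
stop 0.68 [0.44820229 0.09653    0.04925658] 0.08027093204265869
```

View pics/w5.png

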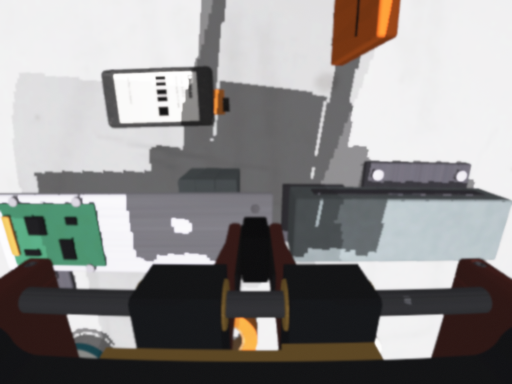

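```bash
python3 - <<'E'
from h import *
sleep(.5);print(current_position(),current_force(),abs(current_qvel()).max(),current_finger_gap(),current_clock());close_job()
E
```

```text
[0.59327694 0.05555277 0.05130902] [-0.78400613  3.42742007  7.10866925] 0.0019766489254957123 0.016070557527642224 24.8083
the job is handed in; nothing more can be done
```

I lifted the orange stop plate out of the slot and stood it on the bench at about (0.45, 0.10). I then slid the carrier out along the bed to the gauge and handed the job in at 24.8 s, still gripping it. No verdict was reported.

Last checks:
- **Front edge:** both cameras put it about 1.3 mm short of the pointer. The arm's own position put it about 0.8 mm past. The limit is 6 mm.
- **Sideways:** the carrier was within about 2 mm of the middle line.
- **Flatness:** depth readings showed a slope of 0.015 rad (scene camera) and 0.036 rad (top camera), against a limit of 0.07 rad. I think the step from the board down to the plate edge inflates both figures. The arm was still pressing down with about 6 N, fingers 16 mm apart on the block.
- **Stop plate:** the scene camera saw it upright and clear, with its top at 80 mm. In the final top view the network reported part of the bed as the stop, so I ignored that reading.
- **Loose items:** the battery had not moved measurably when I checked after placing the stop. I did not re-measure the jar, tape roll or battery after the slide. The fingers stayed clear of them throughout.

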